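# Clamp the big cell in the tester's V-block

### The arm

A 6-joint arm with a two-finger parallel gripper is mounted at the origin on the work surface. World frame = base frame: x ahead of the robot, y to its left, z up, the work surface at z = 0. Lengths are in m, angles in rad, forces in N, time in s.
With the tool pointing down it reaches from about 0.3 to 0.825 m from the base axis. Payload 5.4 kg.
Tool frame: the origin (TCP) lies on the centre line of the jaws, within the pads' length; the fingertips stand 17 mm ahead of it and the grasp point (between the pads) lies 2 mm behind it; z points along the fingers, y is the line along which they close (so a half turn about z gives the same grasp; the last joint's range is limited). The gripper opens to 92 mm and grips with 3 to 60 N. Pads are 20 mm wide; open, the fingers measure 128 mm over their backs; the gripper's body (75 mm by 189 mm) begins 69 mm behind the grasp point.
Start: joints at [-0.21, 0.158, 1.597, -0, 1.386, -0.21], TCP at [0.575, -0, 0.232] pointing down, gripper open.
Joint ranges: [-2.91, 2.91], [-0.94, 2.29], [0.18, 2.7], [-1.29, 4.43], [0.17, 2.64], [-3, 3]. Speed limits (rad/s): [2.57, 2.57, 3.14, 3.14, 3.14, 3.14].

### API

Orientations are given as a unit quaternion [x, y, z, w].
In Python, from rig import ctrl gives the robot as it stands. The module is installed in compiled form; this text tells all that it offers.
- The arm moves only by the tool jog_arm, never from a script. Its argument "increments" is a list of rows, each an object of numbers: "dx", "dy", "dz": the shift along the tool's x, y, z in units of 40 mm (1.0 is 40 mm); "turn": the turn about the tool's z in degrees; "jaw": the finger opening in mm, from 0 to 91.9. A call has 1 to 5 rows; each row is the pose to reach, as a shift and turn from the pose commanded when the call began, along the tool's axes at that moment; what a row does not reach only later rows make up. A row lasts 1/12 s, in which the tool goes at most 41.7 mm and 7.16 degrees, less where a joint would pass 70% of its speed; a pose out of reach is approached as far as the arm can. A call with a gripper value outside its range is refused whole. The fingers move at their own pace and stop on an object; "newtons" is the grip in N (left out, the last holds). Time passes only in rows, so rows that repeat a pose let the fingers close. It gives the time, the measured TCP pose, the force, the opening and the grip force at its end, in the units of the state.
- ctrl.get_state(): the state, without advancing time (a new reading comes with each control period).
- ctrl.camera(name): name is "scene" or "side" or "wrist"; returns a dict with "image" (384x512x3 uint8, red, green, blue), "camera_matrix" (3x3 intrinsics, pixels), "xyz" and "attitude" of the camera in the world. Camera axes: x right, y down, z forward; pixel columns grow to the right and rows downward; lengths in m; the calibration is good to about 2 mm. A picture is of the moment at which its call begins. There is no depth.
- ctrl.sign_off(): hands the job in; it is judged then, once.
The state is a dict: "time_s": time; "qpos": joint angles; "qd": joint speeds; "joint_torque": joint torques, N m; "position": TCP position; "tcp_rot": TCP orientation; "force": force on the tool from outside, world axes, zero at the start; "wrist_torque": the same for the moment, N m; "width": finger opening in m; "finger_force": force on a finger pad.
Only numpy, scipy, OpenCV 4.12 (cv2) and the standard library are available. Lean on these libraries where they do the work, as an engineer would, in place of code of your own. Each camera call takes 0.05 s, during which the arm holds its last target. There are 200 camera calls.

### The job

Stand the bigger of the two round battery cells upright on the battery tester's footplate, between the sliding jaw and the V-block. Then push the jaw up behind it until the cell has slid home, centred against both faces of the V, and stays clamped there by the jaw once you let go. Press snugly but gently, about 8 N on the cell and never much above 12 N, and leave everything else on the shelf where it is.

Things in the scene. Friction and masses are not known exactly. Their poses are not given: they have to be found in the camera images.
- cell_mid (a point): the bigger round cell: steel cylinder with a grey sleeve, 34 mm diameter, 61 mm tall, about 0.14 kg, standing upright on the shelf, a small nub on top. The point is at its centre, half-way up (30.5 mm above its foot); z is its axis.
- small_cell_mid (a point): the smaller round cell, 26 mm diameter, 50 mm tall, looks the same otherwise; a bystander that may stand in either cell's place. The point is at its centre, half-way up.
- footplate (a point): the tester's aluminium footplate, 330 x 110 mm, 8 mm thick, fixed on the shelf. The point is at the centre of its top face, z up; its x axis is the jaw's pushing direction, from the jaw to the V-block; the plate reaches 165 mm either way along x, 55 mm along y. A meter housing, 62 mm high above the plate, fills x 129 to 165 mm.
- slot (a point): a mark on the footplate's top, axes as the footplate's. The steel V-block (40 mm high, 74 mm wide, 90 degree V opening towards -x, two slick upright faces 34 mm long) is locked by hand near it; the setting is not reported: its inner corner lies up to 7.5 mm along x and 3 mm along y from this point. The cell's centre, when home, and the ends of the V's arms lie 24 mm before that corner.
- jaw: the sliding jaw, axes as the footplate's. Origin: foot of the front (+x) face of its white nylon pad (44 mm wide, 10 thick, 37 high), on the plate's middle line; a carriage 19 mm high follows behind. It slides along x only, pad 65 to 35 mm before the plate's centre at the start; drags with about 6 N, stays where it is left, and holds up to 6 N of clamping. Over 16 N on the cell harms the tester.
- jaw_push (a point): the rear (-x) face of the jaw's push plate, an upright steel plate 12 mm thick (x), 34 mm wide (y), rising from 1.5 to 56.5 mm above the footplate, 44 to 56 mm behind the pad's front face. The point is in the middle of that face's width, 40 mm above the footplate; it moves with the jaw. Axes as the footplate's.
- amplifier: navy plastic pocket amplifier lying flat, 55 x 95 x 22 mm; bystander. Origin at the centre of its underside.
- curette: stainless ear curette with a hexagonal handle 9 mm thick, lying, 145 mm long; bystander. Origin near its middle, on the shelf.
- mirror: coral plastic compact mirror, 70 mm disc, 13 mm thick, lying; bystander. Origin at the centre of its underside.
- bottle: squat amber glass bottle, 58 mm diameter, 75 mm tall; bystander. Origin at the centre of its underside.
- cup: white plastic cup, 68 mm across, 50 mm tall; bystander. Origin at the centre of its underside.
Things that resemble listed ones, but are neither listed nor needed, are in the scene too. Leave any red look-alike of the part that bears cell_mid alone.

How it is judged:
By the outcome, as a careful person would: the job done as asked, in the order asked, and still so for the second after the job is handed in, with the robot touching nothing.
It also fails if it takes over 58 s, if anything falls off the work surface, if the arm or the gripper's body presses on something with over 40 N, if the wrist force passes 120 N, or if a joint passes its speed limit or range.

## Working session

There is one attempt and no reset: what is moved stays moved. The work goes in short steps, Python scripts to look and compute and a tool call to move; the robot and the scene stay as the last step left them, time stands still between calls to the robot, and variables do not carry over. Pictures are saved under pics/ and viewed, at most 10 in all, crops included, and the job is handed in when it is done.

Besides the shell and the picture viewer there is one more tool, called after "Call:" by a JSON object that holds its "op" and its "data". jog_arm: Moves the arm, as the interface text tells. Its arguments: {"type":"object","properties":{"increments":{"type":"array"},"newtons":{"type":"number"}},"required":["increments"]}

```bash
mkdir -p pics
cat > h.py <<'E'
import numpy as np, cv2
from scipy.spatial.transform import Rotation as R
from rig import ctrl
def cam(n,save=None):
    c=ctrl.camera(n)
    if save: cv2.imwrite('pics/'+save+'.png',c['image'][:,:,::-1])
    return c
def rot(c):
    a=np.array(c['attitude'],float); return a if a.shape==(3,3) else R.from_quat(a).as_matrix()
def ray(c,u,v):
    d=rot(c)@(np.linalg.inv(c['camera_matrix'])@[u,v,1.]); return np.array(c['xyz']),d
def onz(c,u,v,z):
    o,d=ray(c,u,v); return o+d*(z-o[2])/d[2]
def proj(c,p):
    q=np.array(c['camera_matrix'])@(rot(c).T@(np.array(p)-c['xyz'])); return q[:2]/q[2]
E
python3 - <<'E'
from h import *
a=cam('scene','a');b=cam('side','b');w=cam('wrist','w')
cv2.imwrite('pics/ab.png',np.hstack([cv2.resize(x['image'],(400,300),interpolation=cv2.INTER_AREA) for x in (a,b)])[:,:,::-1])
for x in (a,b,w): print(x['xyz'],x['attitude'],np.array(x['camera_matrix']).tolist())
s=ctrl.get_state();print(s['time_s'],s['position'],s['tcp_rot'],s['force'])
E
```

```text
[ 1.24646732 -0.24314371  0.77888656] [ 0.76482886  0.52337246 -0.20400686 -0.31543508] [[386.68673806779674, 0.0, 254.66682481517938], [0.0, 386.68673806779674, 194.7840881401045], [0.0, 0.0, 1.0]]
[ 0.33797647 -0.83110898  0.91963487] [ 0.91039763 -0.13122534  0.04709434 -0.38953587] [[440.579548338072, 0.0, 252.3883647476297], [0.0, 440.579548338072, 191.81237793746635], [0.0, 0.0, 1.0]]
[0.57457664 0.07144488 0.38355994] [ 9.92033517e-01  4.92002508e-04 -1.06994191e-03  1.25968702e-01] [[308.1123816223083, 0.0, 253.93624827413691], [0.0, 308.1123816223083, 199.79577321711906], [0.0, 0.0, 1.0]]
0.15 [5.74543338e-01 7.25641585e-05 2.30848114e-01] [ 7.07114721e-01  7.07098478e-01 -3.90012613e-04 -6.01621926e-04] [-0.42647625  0.15975355  0.10533758]
```

View pics/a.png

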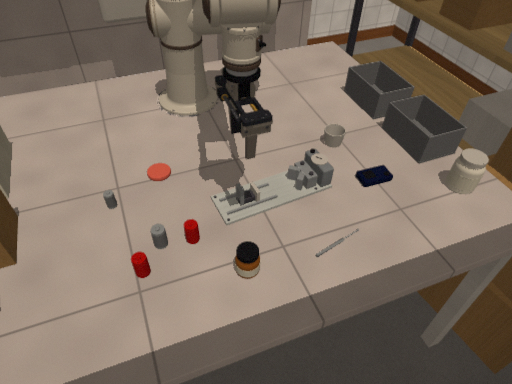

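View pics/b.png

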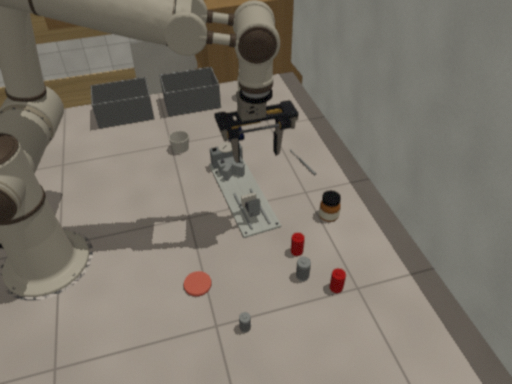

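The scene view shows the big grey cell at about (160,236), the small one at (110,199), red look-alikes at (192,231) and (140,264), and the tester plate from (215,200) to (330,180). In the side view the big cell is at (303,268), the small one at (245,321), and the plate runs from (215,165) to (260,225).

Run:
```python
from h import *
a=cam('scene');b=cam('side')
A=a['image'][140:290,90:350];B=b['image'][140:340,190:350]
A=cv2.resize(A,None,fx=3,fy=3,interpolation=cv2.INTER_CUBIC)
cv2.imwrite('pics/ca.png',A[:,:,::-1])
cv2.imwrite('pics/cb.png',cv2.resize(B,None,fx=3,fy=3,interpolation=cv2.INTER_CUBIC)[:,:,::-1])
# rough 2-view of cells: mid
def tri(p,q):
    o1,d1=ray(a,*p);o2,d2=ray(b,*q)
    s=np.linalg.lstsq(np.c_[d1,-d2],o2-o1,rcond=None)[0]
    x,y=o1+d1*s[0],o2+d2*s[1];return (x+y)/2,np.linalg.norm(x-y)
print(tri((160,236),(303,268)),tri((110,199),(245,321)))
```

```text
(array([ 0.62438404, -0.2303805 ,  0.02829566]), np.float64(0.0021860412053826945)) (array([ 0.44945663, -0.32747302,  0.02362744]), np.float64(0.0007896344912460721))
```

View pics/ca.png

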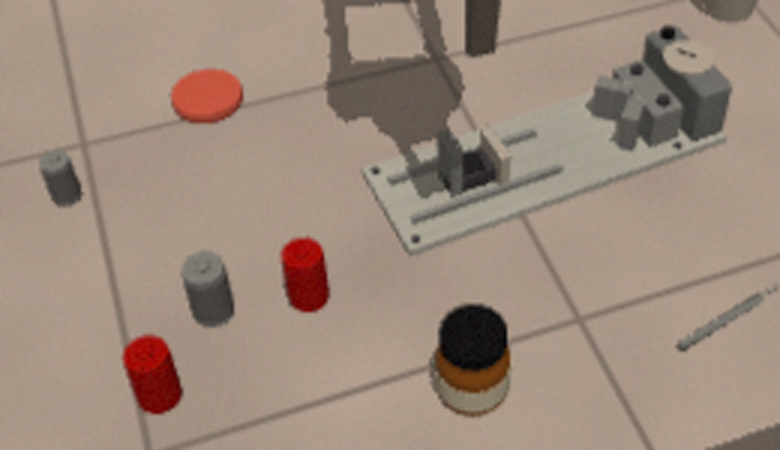

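View pics/cb.png

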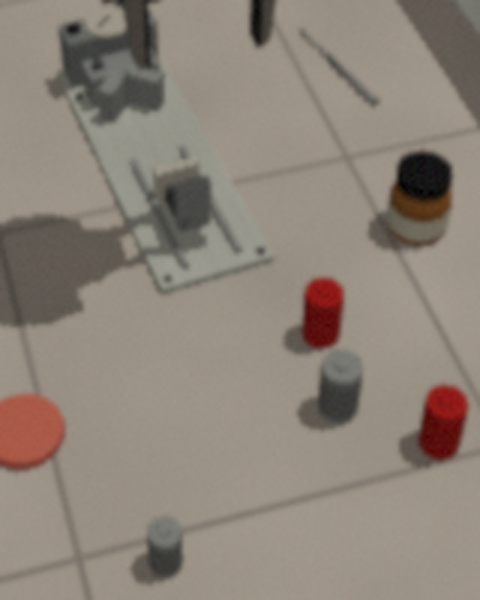

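The crops show the plate's corners (scene: left ≈(210.7,196), near ≈(227,222.5), right ≈(331.7,185.5)), the nylon pad, the V-block opening toward the jaw, and red cells on either side of the big one.

Run:
```python
from h import *
a=cam('scene');b=cam('side')
P=lambda u,v,z:onz(a,90+(u+.5)/3-.5,140+(v+.5)/3-.5,z)
Q=lambda u,v,z:onz(b,190+(u+.5)/3-.5,140+(v+.5)/3-.5,z)
L=P(362,169,.008);N=P(411,247,.008);F=P(725,135,.008)
N2=Q(270,257,.008);L2=Q(163,285,.008)
print('scene corners',L,N,F,np.linalg.norm(N-L),np.linalg.norm(F-N));print('side',N2,L2,np.linalg.norm(N2-L2))
def tri(p,q):
    o1,d1=ray(a,*p);o2,d2=ray(b,*q)
    s=np.linalg.lstsq(np.c_[d1,-d2],o2-o1,rcond=None)[0]
    x,y=o1+d1*s[0],o2+d2*s[1];return (x+y)/2,np.linalg.norm(x-y)
# colour blobs: centroid of each
for n,c in(('a',a),('b',b)):
    im=c['image'].astype(int);r,g,bl=im[...,0],im[...,1],im[...,2]
    m=((r>110)&(g<40)&(bl<40)).astype(np.uint8)
    k,_,st,ce=cv2.connectedComponentsWithStats(m)
    print(n,'red',[(ce[i].round(1),st[i,4],onz(c,*ce[i],.031).round(3)) for i in range(1,k) if st[i,4]>60])
    hsv=cv2.cvtColor(c['image'],cv2.COLOR_RGB2HSV)
    box=(100,135,192,252) if n=='a' else (235,295,250,335)
    m=(((r-bl)<12)&(r<150)).astype(np.uint8)
    k,_,st,ce=cv2.connectedComponentsWithStats(m)
    print(n,'grey',[(ce[i].round(1),st[i],onz(c,*ce[i],.031).round(3)) for i in range(1,k) if 60<st[i,4]<900])
print('jaw pad top front edge', P(490,125,.045),P(510,153,.045), 'pushplate top rear',P(441,133,.0645),P(453,155,.0645))
print('V tips',P(597,78,.048),P(622,95,.048))
```

```text
scene corners [ 0.51786537 -0.07058053  0.008     ] [ 0.62251765 -0.05861189  0.008     ] [0.59663089 0.26619463 0.008     ] 0.10533445331553856 0.3258364650240427
side [ 0.62085057 -0.0639516   0.008     ] [ 0.51745471 -0.06808424  0.008     ] 0.103478410891303
a red [(array([191. , 229.7]), np.int32(199), array([ 0.633, -0.154,  0.031])), (array([139.1, 262.7]), np.int32(226), array([ 0.685, -0.29 ,  0.031]))]
a grey [(array([354. ,  26.1]), array([346,   0,  18,  56, 431], dtype=int32), array([-0.289,  0.886,  0.031])), (array([412.2,  30.8]), array([405,  16,  15,  30, 228], dtype=int32), array([-0.153,  1.117,  0.031])), (array([373.5, 175.7]), array([355, 165,  38,  22, 544], dtype=int32), array([0.626, 0.383, 0.031])), (array([240.7, 195.4]), array([220, 183,  36,  22, 348], dtype=int32), array([0.566, 0.001, 0.031])), (array([109.9, 199.1]), array([104, 191,  13,  17, 156], dtype=int32), array([ 0.457, -0.327,  0.031])), (array([253., 204.]), array([227, 195,  50,  19, 103], dtype=int32), array([0.607, 0.02 , 0.031])), (array([159.2, 236.5]), array([151, 225,  17,  24, 283], 
[... 297 characters left out ...]
031]))]
b grey [(array([330.9, 197.8]), array([323, 191,  17,  15, 208], dtype=int32), array([ 0.787, -0.026,  0.031])), (array([260.7, 229.7]), array([241, 221,  39,  16, 129], dtype=int32), array([ 0.56 , -0.084,  0.031])), (array([302.7, 268.6]), array([296, 257,  15,  25, 292], dtype=int32), array([ 0.623, -0.235,  0.031])), (array([244.2, 322.1]), array([239, 312,  12,  21, 199], dtype=int32), array([ 0.446, -0.334,  0.031]))]
jaw pad top front edge [0.54054258 0.04650999 0.045     ] [0.58026624 0.05002709 0.045     ] pushplate top rear [ 0.55358174 -0.00531944  0.0645    ] [ 0.58285031 -0.0048384   0.0645    ]
V tips [0.51928415 0.16398498 0.048     ] [0.5491857  0.17576076 0.048     ]
```

View pics/w.png

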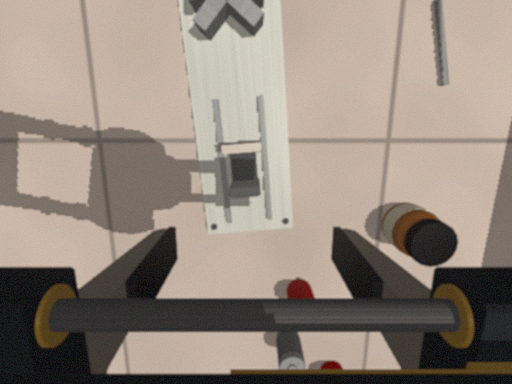

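Call:
{"op": "jog_arm", "data": {"increments": [{"dx":-1,"dy":0.2,"jaw":70},{"dx":-2,"dy":0.4},{"dx":-3.5,"dy":0.8},{"dx":-4.5,"dy":1.2},{"dx":-4.5,"dy":1.2}]}}

```text
validation failed for argument at $.in...
```

Call:
{"op": "jog_arm", "data": {"increments": [{"dx":-1.25,"dy":0,"dz":0.5},{"dx":-1.25,"dz":1.0},{"dx":-1.25,"dz":1.0}]}}

```text
validation failed for argument at $.in...
```

The wrist view shows the plate from above (near-end corners about (208,233) and (293,228)). Its edges run up to (180,10) and (282,10), the pad's front edge is near row 147, and the V's arms are near row 25. The move rows were refused, so I'll supply every field.

Call:
{"op": "jog_arm", "data": {"increments": [{"dx":-1,"dy":0.2,"dz":0,"turn":0,"jaw":70},{"dx":-2,"dy":0.4,"dz":0,"turn":0,"jaw":70},{"dx":-3.5,"dy":0.8,"dz":0,"turn":0,"jaw":70},{"dx":-4.5,"dy":1.2,"dz":0,"turn":0,"jaw":70},{"dx":-4.5,"dy":1.2,"dz":0,"turn":0,"jaw":70}]}}

```text
time_s: 0.77
position: [0.6234, -0.1844, 0.2314]
tcp_rot: [0.708, 0.706, -0.0, 0.001]
force: [0.4, 0.2, 0.0]
width: 0.0701
finger_force: 0.0
```

Run:
```python
from h import *
s=ctrl.get_state();print(s['time_s'],s['position'],s['tcp_rot'],s['width'])
c=cam('wrist','w2');print(c['xyz'],c['attitude'])
# first wrist picture geometry
K=np.array(c['camera_matrix'])
w={'xyz':[0.57457664,0.07144488,0.38355994],'attitude':[9.92033517e-01,4.92002508e-04,-1.06994191e-03,1.25968702e-01],'camera_matrix':K}
for n,u,v,z in(('L',207.5,233,.008),('N',293.5,228.5,.008),('Lf',180,0,.008),('Nf',281.5,0,.008),('pad l',219,144+6,.045),('pad r',262,142+6,.045),('padl top',219,144,.045),('padr top',262,142,.045),('pp l',227,196,.0645),('pp r',260,194,.0645)):
    print(n,onz(w,u,v,z).round(4))
```

```text
0.7667 [ 0.62337189 -0.18443629  0.23140583] [ 7.08110993e-01  7.06100690e-01 -4.07020598e-04  6.86610089e-04] 0.07009235874662474
[ 0.62336668 -0.11279743  0.3841144 ] [ 9.91914136e-01 -1.07023283e-03 -2.32215928e-04  1.26906059e-01]
L [ 0.5137 -0.07    0.008 ]
N [ 0.6248 -0.0637  0.008 ]
Lf [0.4939 0.197  0.008 ]
Nf [0.6034 0.197  0.008 ]
pad l [0.5358 0.04   0.045 ]
pad r [0.5826 0.0422 0.045 ]
padl top [0.5359 0.0465 0.045 ]
padr top [0.5826 0.0487 0.045 ]
pp l [ 0.5452 -0.0068  0.0645]
pp r [ 0.5804 -0.0045  0.0645]
```

View pics/w2.png

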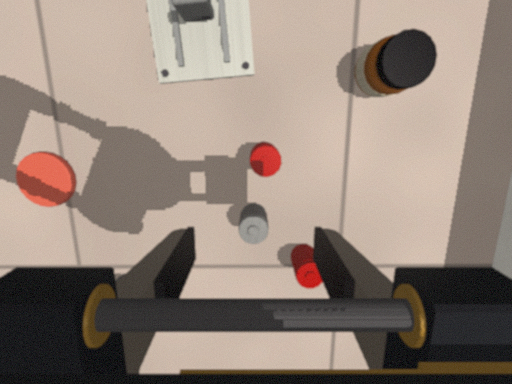

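The wrist view shows the grey cell's top disc with its nub at about (253.5,229), one red cell at (265,160) and the other at (308,266).

Run:
```python
from h import *
c=cam('wrist');
print('cell',onz(c,253.5,229.5,.061),'red2',onz(c,312,277,.061),'red1',onz(c,266,164,.061))
print('diam',onz(c,239,229,.061)-onz(c,268.5,229,.061))
print('plate',onz(c,161,82,.008),onz(c,254,73,.008))
s=ctrl.get_state();p=s['position'];print(p)
```

```text
cell [ 0.62289513 -0.23350088  0.061     ] red2 [ 0.69040003 -0.29216076  0.061     ] red1 [ 0.63637583 -0.16057862  0.061     ]
diam [-3.27513512e-02  1.45456737e-04  5.55111512e-17]
plate [ 0.51759605 -0.07327303  0.008     ] [ 0.62420311 -0.06411398  0.008     ]
[ 0.62323431 -0.18386331  0.23105449]
```

Call:
{"op": "jog_arm", "data": {"increments": [{"dx":-0.8,"dy":0,"dz":0.3,"turn":0,"jaw":70},{"dx":-1.23,"dy":0,"dz":1.2,"turn":0,"jaw":70},{"dx":-1.23,"dy":0,"dz":2.2,"turn":0,"jaw":70},{"dx":-1.23,"dy":0,"dz":3.0,"turn":0,"jaw":70},{"dx":-1.23,"dy":0,"dz":3.0,"turn":0,"jaw":70}]}}

```text
time_s: 1.28
position: [0.6179, -0.2255, 0.103]
tcp_rot: [0.707, 0.707, -0.002, -0.007]
force: [-0.4, 0.6, -1.1]
width: 0.0697
finger_force: 0.0
```

Run:
```python
from h import *
s=ctrl.get_state();print(s['position'],s['tcp_rot'])
c=cam('wrist','w3');im=c['image'].astype(int)
m=((abs(im[...,0]-im[...,2])<14)&(im.sum(2)>250)).astype(np.uint8)[:, 170:340]
k,_,st,ce=cv2.connectedComponentsWithStats(m)
print([(ce[i]+[170,0],st[i]) for i in range(1,k) if st[i,4]>200])
```

```text
[ 0.61793511 -0.22552982  0.10301512] [ 0.70698297  0.7071898  -0.0017364  -0.0073925 ]
[(array([261.21687429, 237.33408834]), array([  67,  214,   50,   47, 1766], dtype=int32))]
```

View pics/w3.png

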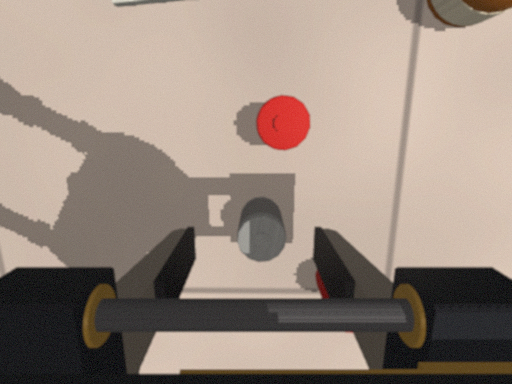

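The close wrist view shows the cell's top disc centred near (262,237), between the open fingers at columns 193 and 315. The arm is still settling.

Call:
{"op": "jog_arm", "data": {"increments": [{"dx":0,"dy":0,"dz":0,"turn":0,"jaw":70},{"dx":0,"dy":0,"dz":0,"turn":0,"jaw":70},{"dx":0,"dy":0,"dz":0,"turn":0,"jaw":70}]}}

```text
time_s: 1.58
position: [0.6249, -0.2297, 0.1153]
tcp_rot: [0.707, 0.707, 0.001, 0.003]
force: [0.5, -0.2, -0.6]
width: 0.07
finger_force: 0.0
```

Run:
```python
from h import *
s=ctrl.get_state();print(s['position'],s['tcp_rot'],s['force'])
c=cam('wrist','w4');im=c['image'].astype(int)
m=((abs(im[...,0]-im[...,2])<14)&(im.sum(2)>250)).astype(np.uint8)[:, 200:310]
k,_,st,ce=cv2.connectedComponentsWithStats(m)
for i in range(1,k):
  if st[i,4]>200:
    l,t,w,h=st[i,:4]; l+=200;print(ce[i],st[i]);r=w/2-.5
    print(onz(c,l+r,t+h-1-r,.061),onz(c,l,t+h-r,.061)-onz(c,l+w-1,t+h-r,.061))
```

```text
[ 0.62492938 -0.22972979  0.11526996] [0.70685728 0.70735047 0.00073498 0.00274841] [ 0.4977142  -0.16351653 -0.63715787]
[ 49.74751244 224.87002488] [  27  203   47   45 1608]
[ 0.62220106 -0.22974902  0.061     ] [-3.26199824e-02  5.06316562e-06  0.00000000e+00]
[ 90.73584906 319.39150943] [ 72 315  38   9 212]
[ 0.65294807 -0.29450376  0.061     ] [-2.82442177e-02  4.30652232e-05  0.00000000e+00]
```

Call:
{"op": "jog_arm", "data": {"increments": [{"dx":-0.06,"dy":-0.03,"dz":0.5,"turn":0,"jaw":70},{"dx":-0.06,"dy":-0.03,"dz":1.1,"turn":0,"jaw":70},{"dx":-0.06,"dy":-0.03,"dz":1.6,"turn":0,"jaw":70},{"dx":-0.06,"dy":-0.03,"dz":1.82,"turn":0,"jaw":70},{"dx":-0.06,"dy":-0.03,"dz":1.82,"turn":0,"jaw":70}]}}

```text
time_s: 2.05
position: [0.6207, -0.2309, 0.0373]
tcp_rot: [0.707, 0.707, -0.0, -0.002]
force: [-1.3, 0.4, -0.4]
width: 0.0696
finger_force: 0.0
```

Call:
{"op": "jog_arm", "data": {"increments": [{"dx":0,"dy":0,"dz":0,"turn":0,"jaw":70},{"dx":0,"dy":0,"dz":0,"turn":0,"jaw":70},{"dx":0,"dy":0,"dz":0,"turn":0,"jaw":70}]}}

```text
time_s: 2.3
position: [0.6231, -0.2323, 0.041]
tcp_rot: [0.707, 0.707, 0.0, 0.002]
force: [0.3, -0.7, 0.4]
width: 0.07
finger_force: 0.0
```

Call:
{"op": "jog_arm", "data": {"increments": [{"dx":0,"dy":0,"dz":0,"turn":0,"jaw":50},{"dx":0,"dy":0,"dz":0,"turn":0,"jaw":38},{"dx":0,"dy":0,"dz":0,"turn":0,"jaw":32},{"dx":0,"dy":0,"dz":0,"turn":0,"jaw":30},{"dx":0,"dy":0,"dz":0,"turn":0,"jaw":30}], "newtons": 12}}

```text
time_s: 2.72
position: [0.6218, -0.2316, 0.0389]
tcp_rot: [0.707, 0.707, 0.0, 0.0]
force: [1.1, 0.6, -0.1]
width: 0.0386
finger_force: 0.0
```

Call:
{"op": "jog_arm", "data": {"increments": [{"dx":0,"dy":0,"dz":0,"turn":0,"jaw":28},{"dx":0,"dy":0,"dz":0,"turn":0,"jaw":28},{"dx":0,"dy":0,"dz":0,"turn":0,"jaw":28}], "newtons": 15}}

```text
time_s: 2.97
position: [0.6219, -0.2316, 0.0388]
tcp_rot: [0.707, 0.707, 0.0, 0.0]
force: [0.7, 0.7, 0.4]
width: 0.0338
finger_force: 15.0
```

Call:
{"op": "jog_arm", "data": {"increments": [{"dx":0,"dy":0,"dz":-0.2,"turn":0,"jaw":28},{"dx":0,"dy":0,"dz":-0.7,"turn":0,"jaw":28},{"dx":0,"dy":0,"dz":-1.4,"turn":0,"jaw":28},{"dx":0,"dy":0,"dz":-2.1,"turn":0,"jaw":28},{"dx":0,"dy":0,"dz":-2.5,"turn":0,"jaw":28}]}}

```text
time_s: 3.38
position: [0.6228, -0.2322, 0.1427]
tcp_rot: [0.707, 0.707, 0.0, 0.002]
force: [0.2, -0.1, -0.6]
width: 0.0336
finger_force: 15.0
```

Call:
{"op": "jog_arm", "data": {"increments": [{"dx":0.5,"dy":-0.2,"dz":-0.5,"turn":-2,"jaw":28},{"dx":1.3,"dy":-0.5,"dz":-1,"turn":-4.2,"jaw":28},{"dx":2.2,"dy":-0.9,"dz":-1.5,"turn":-4.2,"jaw":28},{"dx":3.1,"dy":-1.2,"dz":-1.5,"turn":-4.2,"jaw":28},{"dx":4.0,"dy":-1.4,"dz":-1.5,"turn":-4.2,"jaw":28}]}}

```text
time_s: 3.8
position: [0.5653, -0.0704, 0.201]
tcp_rot: [0.681, 0.732, 0.001, 0.001]
force: [0.1, 0.7, -1.9]
width: 0.0333
finger_force: 15.0
```

Call:
{"op": "jog_arm", "data": {"increments": [{"dx":0.5,"dy":0,"dz":0,"turn":0,"jaw":28},{"dx":0.8,"dy":0,"dz":0,"turn":0,"jaw":28},{"dx":0.8,"dy":0,"dz":0,"turn":0,"jaw":28},{"dx":0.8,"dy":0,"dz":0,"turn":0,"jaw":28},{"dx":0.8,"dy":0,"dz":0,"turn":0,"jaw":28}]}}

```text
time_s: 4.22
position: [0.5637, -0.041, 0.1988]
tcp_rot: [0.681, 0.732, -0.0, 0.0]
force: [0.4, -0.2, -0.8]
width: 0.034
finger_force: 15.0
```

Run:
```python
from h import *
s=ctrl.get_state();print(s['position'],s['tcp_rot'],s['width'],R.from_quat(s['tcp_rot']).as_matrix().round(3).tolist())
c=cam('wrist','w5');print(c['xyz'],c['attitude'])
s=ctrl.get_state();print(s['position'])
cv2.imwrite('pics/w5c.png',cv2.resize(c['image'][:260,120:380],None,fx=2.3,fy=2.3,interpolation=cv2.INTER_CUBIC)[:,:,::-1])
```

```text
[ 0.56374755 -0.04104955  0.1988052 ] [ 6.81092979e-01  7.32196857e-01 -2.41534477e-04  2.40304275e-04] 0.03402200655135083 [[-0.072, 0.997, 0.0], [0.997, 0.072, -0.001], [-0.001, -0.0, -1.0]]
[0.55852367 0.03027868 0.35154545] [0.99131116 0.03622592 0.00428427 0.12637842]
[ 0.56371965 -0.04118626  0.19872457]
```

View pics/w5c.png

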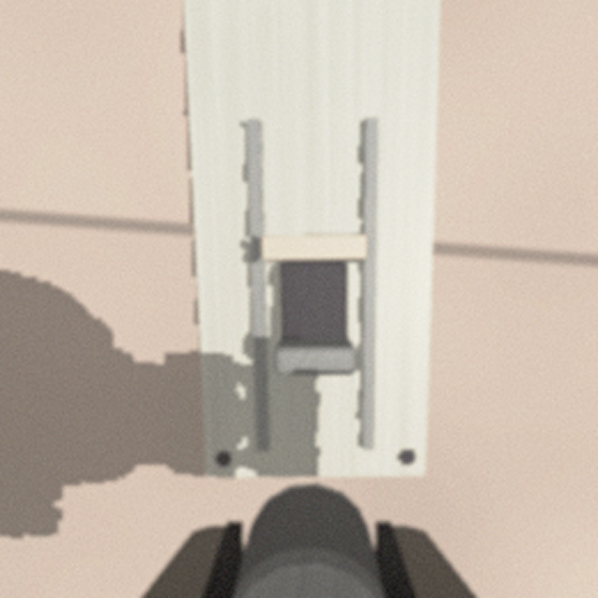

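The crop shows the plate's near corners at (207,475) and (426,475), the pad's front top edge at row 234 between columns 262 and 367, and the push plate's rear top edge near row 371. The V-block is out of frame, so I'll move on to see it.

Call:
{"op": "jog_arm", "data": {"increments": [{"dx":0.6,"dy":0,"dz":0,"turn":0,"jaw":28},{"dx":1.4,"dy":0,"dz":0,"turn":0,"jaw":28},{"dx":2.0,"dy":0,"dz":0,"turn":0,"jaw":28},{"dx":2.2,"dy":0,"dz":0,"turn":0,"jaw":28},{"dx":2.2,"dy":0,"dz":0,"turn":0,"jaw":28}]}}

```text
time_s: 4.68
position: [0.5571, 0.0485, 0.1986]
tcp_rot: [0.68, 0.733, -0.0, -0.0]
force: [-0.6, -0.3, -2.8]
width: 0.0336
finger_force: 15.0
```

Call:
{"op": "jog_arm", "data": {"increments": [{"dx":0,"dy":0,"dz":0,"turn":0,"jaw":28},{"dx":0,"dy":0,"dz":0,"turn":0,"jaw":28},{"dx":0,"dy":0,"dz":0,"turn":0,"jaw":28}]}}

```text
time_s: 4.93
position: [0.5573, 0.0466, 0.1988]
tcp_rot: [0.681, 0.732, -0.0, 0.0]
force: [0.4, -0.2, -1.5]
width: 0.0335
finger_force: 15.0
```

Run:
```python
from h import *
c5=dict(xyz=[0.55852367,0.03027868,0.35154545],attitude=[0.99131116,0.03622592,0.00428427,0.12637842])
c=cam('wrist','w6');s=ctrl.get_state();print(s['position'],c['xyz'],c['attitude'])
c5['camera_matrix']=c['camera_matrix']
g=lambda u,v,z:onz(c5,120+(u+.5)/2.3-.5,(v+.5)/2.3-.5,z).round(4)
for n,a in dict(L=(207,475,.008),N=(426,475,.008),Lf=(185,0,.008),Nf=(440,0,.008),pl=(262,234,.045),pr=(367,234,.045),ppl=(277,371,.0645),ppr=(354,371,.0645)).items(): print(n,g(*a))
cv2.imwrite('pics/w6c.png',cv2.resize(c['image'][:260,120:380],None,fx=2.3,fy=2.3,interpolation=cv2.INTER_CUBIC)[:,:,::-1])
```

```text
[0.55723599 0.04674424 0.19881221] [0.5521155  0.11785845 0.35155327] [0.99133943 0.03585272 0.0042618  0.12626382]
L [ 0.5143 -0.07    0.008 ]
N [ 0.6242 -0.0619  0.008 ]
Lf [0.497  0.1408 0.008 ]
Nf [0.6061 0.1488 0.008 ]
pl [0.5379 0.0458 0.045 ]
pr [0.5811 0.049  0.045 ]
ppl [ 0.5482 -0.0076  0.0645]
ppr [ 0.5793 -0.0054  0.0645]
```

View pics/w6c.png

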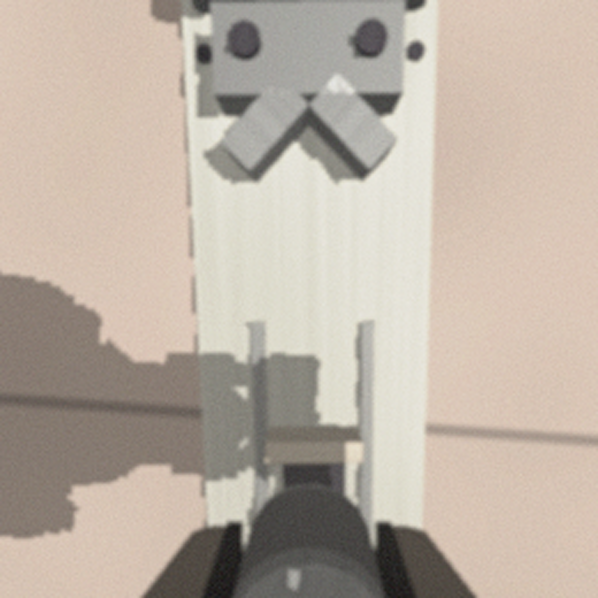

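The crop shows the V-block with its inner corner (top edge) at about (309,105) and its arm tips at about (250,167) and (364,167). The pad's front top edge is near row 430, and the held cell is in front.

Run:
```python
from h import *
c=dict(xyz=[0.5521155,0.11785845,0.35155327],attitude=[0.99133943,0.03585272,0.0042618,0.12626382],camera_matrix=np.array([[308.112,0,253.936],[0,308.112,199.796],[0,0,1.]]))
g=lambda u,v,z:onz(c,120+(u+.5)/2.3-.5,(v+.5)/2.3-.5,z)
L,N,Lf,Nf=map(np.array,([.5143,-.07],[.6242,-.0619],[.497,.1408],[.6061,.1488]))
x=(Lf-L)/np.linalg.norm(Lf-L)+(Nf-N)/np.linalg.norm(Nf-N);x/=np.linalg.norm(x);y=np.array([-x[1],x[0]])
C=(L+N)/2+.165*x;print('x',x,np.degrees(np.arctan2(-x[0],x[1])),'C',C)
pl=lambda p:(np.array([(p[:2]-C)@x,(p[:2]-C)@y])*1e3).round(1)
for n,a in dict(corner=(309,105,.048),t1=(250,167,.048),t2=(364,167,.048),padl=(266,430,.045),plate_l=(185,0,.008),plate_r=(438,0,.008),pl2=(204,530,.008),pr2=(424,530,.008)).items(): p=g(*a);print(n,p.round(4),pl(p))
for n,p in dict(padl=[.5379,.0458],padr=[.5811,.049],ppl=[.5482,-.0076],ppr=[.5793,-.0054],tcp=[.5572,.0467]).items():print(n,pl(np.array(p)))
```

```text
x [-0.08369127  0.99649173] 4.800771899890757 C [0.55544094 0.09847114]
corner [0.5474 0.1828 0.048 ] [84.7  1. ]
t1 [0.5255 0.1585 0.048 ] [62.3 24.8]
t2 [0.5709 0.1618 0.048 ] [ 61.8 -20.7]
padl [0.5378 0.0511 0.045 ] [-45.8  21.5]
plate_l [0.4907 0.2286 0.008 ] [135.1  53.6]
plate_r [0.5989 0.2364 0.008 ] [133.8 -54.9]
pl2 [ 0.5073 -0.0117  0.008 ] [-105.8   57.2]
pr2 [ 0.6201 -0.0036  0.008 ] [-107.1  -55.9]
padl [-51.   21.9]
padr [-51.4 -21.4]
ppl [-105.1   16.1]
ppr [-105.5  -15.1]
tcp [-51.7   2.6]
```

Call:
{"op": "jog_arm", "data": {"increments": [{"dx":0.6,"dy":0,"dz":0,"turn":0,"jaw":28},{"dx":1.4,"dy":0,"dz":0,"turn":0,"jaw":28},{"dx":2.0,"dy":0,"dz":0.4,"turn":0,"jaw":28},{"dx":2.19,"dy":0,"dz":1.0,"turn":0,"jaw":28},{"dx":2.19,"dy":0,"dz":1.5,"turn":0,"jaw":28}]}}

```text
time_s: 5.4
position: [0.5506, 0.1368, 0.1382]
tcp_rot: [0.68, 0.733, 0.0, 0.0]
force: [-1.8, -0.2, -1.8]
width: 0.0336
finger_force: 15.0
```

Call:
{"op": "jog_arm", "data": {"increments": [{"dx":0,"dy":0,"dz":0.5,"turn":0,"jaw":28},{"dx":0,"dy":0,"dz":1.1,"turn":0,"jaw":28},{"dx":0,"dy":0,"dz":1.6,"turn":0,"jaw":28},{"dx":0,"dy":0,"dz":2.0,"turn":0,"jaw":28},{"dx":0,"dy":0,"dz":2.1,"turn":0,"jaw":28}]}}

```text
time_s: 5.82
position: [0.5485, 0.1346, 0.0516]
tcp_rot: [0.681, 0.732, -0.002, -0.002]
force: [-0.4, -0.7, -2.4]
width: 0.0341
finger_force: 15.0
```

Call:
{"op": "jog_arm", "data": {"increments": [{"dx":0,"dy":0,"dz":0,"turn":0,"jaw":28},{"dx":0,"dy":0,"dz":0,"turn":0,"jaw":28},{"dx":0,"dy":0,"dz":0,"turn":0,"jaw":28}]}}

```text
time_s: 6.07
position: [0.5519, 0.1352, 0.0564]
tcp_rot: [0.681, 0.732, 0.001, 0.001]
force: [0.3, -0.7, -1.3]
width: 0.0337
finger_force: 15.0
```

Run:
```python
from h import *
s=ctrl.get_state();print(s['position'],s['tcp_rot'],s['force'],s['width'])
a=cam('scene');b=cam('side')
A=cv2.resize(a['image'][130:220,190:340],(400,240),interpolation=cv2.INTER_CUBIC);B=cv2.resize(b['image'][120:240,190:290],(300,360),interpolation=cv2.INTER_CUBIC)
o=np.zeros((360,700,3),np.uint8);o[:240,:400]=A;o[:,400:]=B;cv2.imwrite('pics/p.png',o[:,:,::-1])
```

```text
[0.55190728 0.13521296 0.05637653] [0.68083671 0.73243392 0.00095912 0.00100081] [ 0.30395123 -0.67189402 -1.31695084] 0.033733381563096486
```

View pics/p.png

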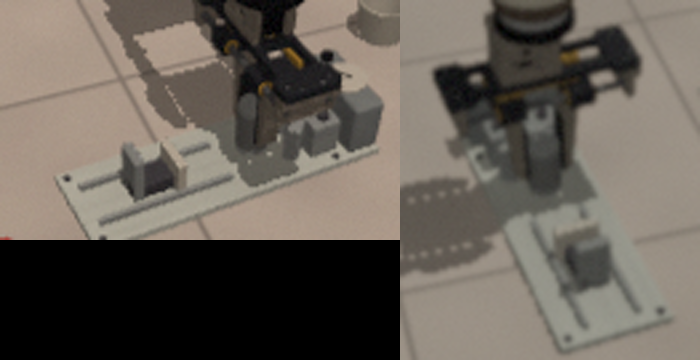

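The composite shows the cell held upright over the plate, between the pad and the V-block. That was my last picture, so from here I'll work from numbers.

Call:
{"op": "jog_arm", "data": {"increments": [{"dx":0,"dy":0,"dz":0.05,"turn":0,"jaw":28},{"dx":0,"dy":0,"dz":0.1,"turn":0,"jaw":28},{"dx":0,"dy":0,"dz":0.15,"turn":0,"jaw":28},{"dx":0,"dy":0,"dz":0.15,"turn":0,"jaw":28},{"dx":0,"dy":0,"dz":0.15,"turn":0,"jaw":28}]}}

```text
time_s: 6.58
position: [0.5503, 0.1354, 0.0485]
tcp_rot: [0.681, 0.733, -0.0, -0.0]
force: [0.4, 0.5, -1.6]
width: 0.0338
finger_force: 15.0
```

Call:
{"op": "jog_arm", "data": {"increments": [{"dx":0,"dy":0,"dz":0.02,"turn":0,"jaw":28},{"dx":0,"dy":0,"dz":0.04,"turn":0,"jaw":28},{"dx":0,"dy":0,"dz":0.04,"turn":0,"jaw":28}]}}

```text
time_s: 6.83
position: [0.5505, 0.1354, 0.047]
tcp_rot: [0.681, 0.733, -0.0, -0.0]
force: [0.0, -1.2, -1.5]
width: 0.0337
finger_force: 15.0
```

Call:
{"op": "jog_arm", "data": {"increments": [{"dx":0,"dy":0,"dz":0.02,"turn":0,"jaw":28},{"dx":0,"dy":0,"dz":0.02,"turn":0,"jaw":28},{"dx":0,"dy":0,"dz":0.02,"turn":0,"jaw":28}]}}

```text
time_s: 7.08
position: [0.5507, 0.1355, 0.0468]
tcp_rot: [0.681, 0.733, 0.0, 0.0]
force: [-1.4, 1.2, 3.4]
width: 0.0337
finger_force: 15.0
```

Call:
{"op": "jog_arm", "data": {"increments": [{"dx":0,"dy":0,"dz":0.02,"turn":0,"jaw":28},{"dx":0,"dy":0,"dz":0.02,"turn":0,"jaw":28},{"dx":0,"dy":0,"dz":0.02,"turn":0,"jaw":28}]}}

```text
time_s: 7.33
position: [0.5507, 0.1355, 0.0467]
tcp_rot: [0.681, 0.733, -0.0, -0.0]
force: [-3.8, -0.2, 8.3]
width: 0.034
finger_force: 15.0
```

Call:
{"op": "jog_arm", "data": {"increments": [{"dx":0,"dy":0,"dz":-0.03,"turn":0,"jaw":28},{"dx":0,"dy":0,"dz":-0.03,"turn":0,"jaw":28},{"dx":0,"dy":0,"dz":-0.03,"turn":0,"jaw":36},{"dx":0,"dy":0,"dz":-0.03,"turn":0,"jaw":45},{"dx":0,"dy":0,"dz":-0.03,"turn":0,"jaw":60}]}}

```text
time_s: 7.75
position: [0.5507, 0.1354, 0.0468]
tcp_rot: [0.681, 0.733, 0.0, 0.0]
force: [-0.1, 0.6, 0.0]
width: 0.0475
finger_force: 0.0
```

Call:
{"op": "jog_arm", "data": {"increments": [{"dx":0,"dy":0,"dz":0,"turn":0,"jaw":60},{"dx":0,"dy":0,"dz":-0.3,"turn":0,"jaw":60},{"dx":0,"dy":0,"dz":-1,"turn":0,"jaw":60},{"dx":0,"dy":0,"dz":-1.8,"turn":0,"jaw":60},{"dx":0,"dy":0,"dz":-2.2,"turn":0,"jaw":60}]}}

```text
time_s: 8.17
position: [0.5525, 0.1356, 0.1395]
tcp_rot: [0.681, 0.733, 0.002, 0.002]
force: [0.7, 0.7, 1.3]
width: 0.0596
finger_force: 0.0
```

Call:
{"op": "jog_arm", "data": {"increments": [{"dx":-0.6,"dy":0,"dz":-0.3,"turn":0,"jaw":60},{"dx":-1.5,"dy":0.08,"dz":-0.3,"turn":0,"jaw":40},{"dx":-2.5,"dy":0.08,"dz":-0.3,"turn":0,"jaw":20},{"dx":-3.5,"dy":0.08,"dz":-0.3,"turn":0,"jaw":0},{"dx":-4.2,"dy":0.08,"dz":-0.3,"turn":0,"jaw":0}], "newtons": 10}}

```text
time_s: 8.58
position: [0.5664, -0.0349, 0.1482]
tcp_rot: [0.681, 0.732, 0.0, 0.001]
force: [-0.0, -0.2, -0.0]
width: 0.0352
finger_force: 0.0
```

Call:
{"op": "jog_arm", "data": {"increments": [{"dx":0,"dy":0,"dz":0,"turn":0,"jaw":0},{"dx":0,"dy":0,"dz":0,"turn":0,"jaw":0},{"dx":0,"dy":0,"dz":0,"turn":0,"jaw":0},{"dx":0,"dy":0,"dz":0,"turn":0,"jaw":0}]}}

```text
time_s: 8.92
position: [0.566, -0.0306, 0.1471]
tcp_rot: [0.68, 0.733, 0.0, -0.0]
force: [0.5, -1.2, 0.1]
width: 0.0087
finger_force: 0.0
```

```bash
cat >> h.py <<'E'
X=np.array([-.0800,.9968]);Y=np.array([-X[1],X[0]]);C=np.array([.5555,.0985])
pl=lambda p:(np.array([(p[:2]-C)@X,(p[:2]-C)@Y])*1e3).round(1)
def greys(c,lo=60,hi=2500):
    im=c['image'].astype(int);m=((im.max(2)-im.min(2)<14)&(im.sum(2)<420)).astype(np.uint8)
    k,_,st,ce=cv2.connectedComponentsWithStats(m)
    return [(ce[i].round(1),st[i]) for i in range(1,k) if lo<st[i,4]<hi]
E
python3 - <<'E'
from h import *
s=ctrl.get_state();print(s['position'],pl(s['position']),s['width'],s['force'],R.from_quat(s['tcp_rot']).as_matrix()[:2,0])
c=cam('wrist','w7');print(c['xyz'],c['attitude'])
C3=lambda x,y,z:np.r_[C+X*x/1e3+Y*y/1e3,z]
# expected cell top disc
u=proj(c,C3(36,1.5,.069));print('exp top',u)
for ch in greys(c): print(ch[0],ch[1],pl(onz(c,*ch[0],.04)))
x,y=u.astype(int)
print(c['image'][max(0,y-40):y+60:6,x-48:x+49:6].mean(2).astype(int))
E
```

```text
[ 0.56599911 -0.03056936  0.14705847] [-1.295e+02 -1.000e-01] 0.008718987664065847 [ 0.47051813 -1.16679038  0.08465036] [-0.07472162  0.99720437]
[0.56059872 0.04056603 0.29988586] [0.99133042 0.03745306 0.00449443 0.12586127]
exp top [250.44929696 -29.47841857]
[241.1  11.4] [ 210    0   62   28 1368] [21.2  9. ]
[222.2 118.4] [218 112   8  13  75] [-56.5  25.6]
[[215 200 129 131 129  56  74  97 135 111  92  69 212 216 217 215 216]
 [216 182 129 129 129  55  60  58  85  72  67  65 213 217 218 213 214]
 [212 209 128 128 135 101  57  63  56  64  67  93 214 217 219 217 214]
 [216 210 182 129 130 131  61  56  54  59  62 218 215 220 218 220 216]
 [213 210 207 210 131 127 130  87  59  76 212 214 216 220 216 217 219]
 [214 211 212 210 213 211 213 215 213 218 215 215 217 219 220 218 220]]
```

Call:
{"op": "jog_arm", "data": {"increments": [{"dx":0,"dy":0,"dz":0.5,"turn":0,"jaw":0},{"dx":0,"dy":0,"dz":1.2,"turn":0,"jaw":0},{"dx":0,"dy":0,"dz":1.9,"turn":0,"jaw":0},{"dx":0,"dy":0,"dz":2.35,"turn":0,"jaw":0},{"dx":0,"dy":0,"dz":2.47,"turn":0,"jaw":0}]}}

```text
time_s: 9.38
position: [0.5632, -0.0299, 0.0443]
tcp_rot: [0.68, 0.733, -0.002, -0.003]
force: [-0.2, 0.1, -1.4]
width: 0.0006
finger_force: 0.0
```

Call:
{"op": "jog_arm", "data": {"increments": [{"dx":0,"dy":0,"dz":0,"turn":0,"jaw":0},{"dx":0,"dy":0,"dz":0,"turn":0,"jaw":0},{"dx":0,"dy":0,"dz":0,"turn":0,"jaw":0},{"dx":0.1,"dy":0,"dz":0,"turn":0,"jaw":0},{"dx":0.2,"dy":0,"dz":0,"turn":0,"jaw":0}]}}

```text
time_s: 9.8
position: [0.5665, -0.0239, 0.0494]
tcp_rot: [0.681, 0.732, 0.001, 0.001]
force: [0.0, 0.2, -0.3]
width: 0.0003
finger_force: 0.0
```

Run:
```python
from h import *
s=ctrl.get_state();print(s['position'],pl(s['position']),s['width'],s['force'])
a=cam('scene');b=cam('side')
C3=lambda x,y,z:np.r_[C+X*x/1e3+Y*y/1e3,z]
for n,c in(('a',a),('b',b)):
    u=proj(c,C3(36,1.5,.0385));print(n,'exp mid',u,'top',proj(c,C3(36,1.5,.069)),'foot',proj(c,C3(36,1.5,.008)))
    x,y=u.round().astype(int);print(c['image'][y-20:y+22:2,x-16:x+18:2].mean(2).astype(int))
```

```text
[ 0.56649237 -0.02388417  0.04941283] [-122.9   -1.2] 0.0002732852142520025 [ 0.017649    0.17344093 -0.2552719 ]
a exp mid [283.60076349 177.81032207] top [284.4017288  169.69701987] foot [282.83163866 185.6010992 ]
[[149 149 150 149 149 149 150 150 149 148 149 149 148 148 146 147 147]
 [151 148 148 148 147 148 148 148 149 150 149 150 147 149 147 145 143]
 [149 149 148 149 149 146 150 148 148 148 147 146 149 142 126 122  74]
 [147 148 148 146 150 147 148 149 149 146 149 149 150  97 112 114  76]
 [150 149 149 148 148 150 149 148 148 150 149 120 124 113 100 123 116]
 [150 149 148 150 149 149 141 125 122 124 128 116 120 120 118 125 119]
 [151 150 152 150 149 152 121 119 117 120 120 116  83  89  93 108  84]
 [150 153 152 152 152 131 118 122 110 116 118 124  80  82  77  77 111]
 [152 152 151 154 155 115  75 106 120 121 118  87  80  83  79  85 118]
 [154 155 154 151 152  98  57  75  82  84  78  66  81  81  81 112 119]
 [154 152 154 157 155  88  55  60  65  67  66  64  80  79  73 119 124]
 [156 153 154 153 105  57  58  61  64  67  64 112 146 127  76  83  89]
 [150 151 154 152  88  56  55  
[... 1503 characters left out ...]
 47  43  76  99  37  28  22  35  54  57  60  56  55  49  43]
 [ 38  27  25  19  30  29  20  16  18  25  49  59  61  60  54  42  49]
 [ 25  23  25  20  21  16  32  43  45  23  37  56  61  58  61  60  64]
 [ 29  22  21  22  14  23  46  51  52  28  25  54  61  62  61  60  58]
 [ 22  22  15  21  14  22  31  45  47  43  18  36  59  54  46  42  31]
 [ 39  19  20  24  21  17  25  36  34  29  18  21  35  23  29  29  38]
 [ 68  25  24  24  20  19  18  20  22  27  34  58  28  28  36  37  29]
 [120  32  19  24  23  16  21  42  82 114 125 133  89  31  24  17  18]
 [143  75  21  16  18  19  30  95 137 142 139 121  87  44  32  16  18]
 [145 104  34  29  36  66  96  93 108  97  72  58  53  52  43  24  23]]
```

Call:
{"op": "jog_arm", "data": {"increments": [{"dx":0.06,"dy":0,"dz":0,"turn":0,"jaw":0},{"dx":0.12,"dy":0,"dz":0,"turn":0,"jaw":0},{"dx":0.18,"dy":0,"dz":0,"turn":0,"jaw":0},{"dx":0.24,"dy":0,"dz":0,"turn":0,"jaw":0},{"dx":0.3,"dy":0,"dz":0,"turn":0,"jaw":0}]}}

```text
time_s: 10.32
position: [0.5649, -0.0133, 0.0483]
tcp_rot: [0.681, 0.733, -0.001, 0.001]
force: [-0.2, -6.5, 0.5]
width: 0.0005
finger_force: 3.1
```

Call:
{"op": "jog_arm", "data": {"increments": [{"dx":0.08,"dy":0,"dz":0,"turn":0,"jaw":0},{"dx":0.16,"dy":0,"dz":0,"turn":0,"jaw":0},{"dx":0.24,"dy":0,"dz":0,"turn":0,"jaw":0},{"dx":0.32,"dy":0,"dz":0,"turn":0,"jaw":0},{"dx":0.4,"dy":0,"dz":0,"turn":0,"jaw":0}]}}

```text
time_s: 10.73
position: [0.5635, 0.0026, 0.0483]
tcp_rot: [0.681, 0.733, -0.001, 0.001]
force: [0.0, -5.9, 2.3]
width: 0.0007
finger_force: 3.1
```

Call:
{"op": "jog_arm", "data": {"increments": [{"dx":0.12,"dy":0,"dz":0,"turn":0,"jaw":0},{"dx":0.24,"dy":0,"dz":0,"turn":0,"jaw":0},{"dx":0.36,"dy":0,"dz":0,"turn":0,"jaw":0},{"dx":0.48,"dy":0,"dz":0,"turn":0,"jaw":0},{"dx":0.6,"dy":0,"dz":0,"turn":0,"jaw":0}]}}

```text
time_s: 11.15
position: [0.5615, 0.0267, 0.0483]
tcp_rot: [0.681, 0.733, -0.001, 0.001]
force: [-2.1, -7.1, 3.2]
width: 0.0004
finger_force: 3.2
```

Call:
{"op": "jog_arm", "data": {"increments": [{"dx":0.08,"dy":0,"dz":0,"turn":0,"jaw":0},{"dx":0.16,"dy":0,"dz":0,"turn":0,"jaw":0},{"dx":0.22,"dy":0,"dz":0,"turn":0,"jaw":0},{"dx":0.28,"dy":0,"dz":0,"turn":0,"jaw":0},{"dx":0.34,"dy":0,"dz":0,"turn":0,"jaw":0}]}}

```text
time_s: 11.57
position: [0.5604, 0.0402, 0.0483]
tcp_rot: [0.681, 0.733, -0.001, 0.001]
force: [-2.4, -6.3, 2.8]
width: 0.0005
finger_force: 3.1
```

Run:
```python
from h import *
s=ctrl.get_state();print(s['position'],pl(s['position']),s['force'],R.from_quat(s['tcp_rot']).as_matrix()[:2,0])
c=cam('wrist','w8')
im=c['image'].astype(int)
# pad (cream) top: warm, bright; cell top; column profile
u=proj(c,np.r_[C+X*.036+Y*.0015,.069]);print('exp top',u)
x=int(u[0])
print([(r,tuple(im[r,x-4:x+5].mean(0).astype(int))) for r in range(0,230,4)])
```

```text
[0.56042671 0.04021509 0.04831313] [-58.5  -0.2] [-2.36699213 -6.30307269  2.81410965] [-0.07377961  0.99727107]
exp top [248.36395289  60.07296104]
[(0, (np.int64(144), np.int64(143), np.int64(135))), (4, (np.int64(160), np.int64(158), np.int64(149))), (8, (np.int64(186), np.int64(185), np.int64(174))), (12, (np.int64(207), np.int64(205), np.int64(194))), (16, (np.int64(202), np.int64(200), np.int64(189))), (20, (np.int64(178), np.int64(177), np.int64(173))), (24, (np.int64(178), np.int64(177), np.int64(172))), (28, (np.int64(178), np.int64(178), np.int64(173))), (32, (np.int64(180), np.int64(179), np.int64(174))), (36, (np.int64(180), np.int64(180), np.int64(175))), (40, (np.int64(182), np.int64(180), np.int64(176))), (44, (np.int64(171), np.int64(170), np.int64(165))), (48, (np.int64(180), np.int64(179), np.int64(174))), (52, (np.int64(183), np.int64(183), np.int64(178))), (56, (np.int64(188), np.int64(187), np.int64(182))), (60, (np.int64(188), np.int64(187), np.int64(182))), (64, (np.int64(187), np.int64(186), np.int64(181))), (68, (np.int64(187), np.int64(185), np.int64(180))),
[... 1390 characters left out ...]
64(90), np.int64(86), np.int64(89))), (180, (np.int64(90), np.int64(86), np.int64(90))), (184, (np.int64(91), np.int64(87), np.int64(88))), (188, (np.int64(64), np.int64(61), np.int64(63))), (192, (np.int64(59), np.int64(56), np.int64(57))), (196, (np.int64(57), np.int64(55), np.int64(56))), (200, (np.int64(58), np.int64(55), np.int64(56))), (204, (np.int64(61), np.int64(57), np.int64(59))), (208, (np.int64(86), np.int64(85), np.int64(83))), (212, (np.int64(87), np.int64(86), np.int64(83))), (216, (np.int64(85), np.int64(84), np.int64(82))), (220, (np.int64(84), np.int64(84), np.int64(81))), (224, (np.int64(85), np.int64(85), np.int64(82))), (228, (np.int64(99), np.int64(97), np.int64(94)))]
```

Call:
{"op": "jog_arm", "data": {"increments": [{"dx":0.06,"dy":0,"dz":0,"turn":0,"jaw":0},{"dx":0.11,"dy":0,"dz":0,"turn":0,"jaw":0},{"dx":0.15,"dy":0,"dz":0,"turn":0,"jaw":0},{"dx":0.19,"dy":0,"dz":0,"turn":0,"jaw":0},{"dx":0.23,"dy":0,"dz":0,"turn":0,"jaw":0}]}}

```text
time_s: 12.03
position: [0.5597, 0.0493, 0.0483]
tcp_rot: [0.681, 0.733, -0.001, 0.0]
force: [-2.7, -7.1, 3.1]
width: 0.0003
finger_force: 3.1
```

Call:
{"op": "jog_arm", "data": {"increments": [{"dx":0.03,"dy":0,"dz":0,"turn":0,"jaw":0},{"dx":0.06,"dy":0,"dz":0,"turn":0,"jaw":0},{"dx":0.09,"dy":0,"dz":0,"turn":0,"jaw":0},{"dx":0.12,"dy":0,"dz":0,"turn":0,"jaw":0},{"dx":0.15,"dy":0,"dz":0,"turn":0,"jaw":0}]}}

```text
time_s: 12.45
position: [0.5592, 0.055, 0.0483]
tcp_rot: [0.681, 0.733, -0.002, 0.001]
force: [-2.7, -8.1, 3.3]
width: 0.0001
finger_force: 3.6
```

Call:
{"op": "jog_arm", "data": {"increments": [{"dx":0.03,"dy":0,"dz":0,"turn":0,"jaw":0},{"dx":0.06,"dy":0,"dz":0,"turn":0,"jaw":0},{"dx":0.09,"dy":0,"dz":0,"turn":0,"jaw":0},{"dx":0.12,"dy":0,"dz":0,"turn":0,"jaw":0},{"dx":0.15,"dy":0,"dz":0,"turn":0,"jaw":0}]}}

```text
time_s: 12.87
position: [0.5587, 0.061, 0.0483]
tcp_rot: [0.68, 0.733, -0.002, 0.001]
force: [-3.2, -6.7, 3.0]
width: 0.0004
finger_force: 3.6
```

```bash
cat > look.py <<'E'
from h import *
import sys
s=ctrl.get_state();t=pl(s['position']);print(s['time_s'],s['position'],t,s['force'])
c=cam('wrist');g=c['image'].astype(int)
cx=t[0]+66+17
for y0 in (-12,0,1.5,12):
    us=[(x,proj(c,np.r_[C+X*x/1e3+Y*y0/1e3,.069])) for x in np.arange(t[0]+52,t[0]+110,1.)]
    print(y0,' '.join('%d:%d'%(x-t[0],g[int(round(v)),int(round(u))].mean()) for x,(u,v) in us if 0<=v<384))
E
python3 look.py
```

```text
12.8667 [0.55869518 0.06099675 0.04828694] [-37.6  -0.2] [-3.2325385  -6.74445932  2.98188617]
-12 52:223 53:224 54:226 55:225 56:226 57:225 58:227 59:224 60:212 61:223 62:225 63:226 64:223 65:225 66:228 67:224 68:178 69:217 70:224 71:225 72:223 73:226 74:226 75:196 76:167 77:170 78:188 79:185 80:190 81:190 82:198 83:191 84:188 85:196 86:194 87:199 88:197 89:196 90:187 91:184 92:176 93:138 94:100 95:77 96:84 97:78 98:75 99:80 100:79 101:76 102:109 103:173 104:181 105:183 106:183 107:186 108:186 109:182 110:190
0 52:91 53:92 54:90 55:93 56:91 57:94 58:94 59:105 60:195 61:222 62:219 63:220 64:220 65:220 66:223 67:214 68:146 69:175 70:177 71:175 72:174 73:175 74:178 75:176 76:178 77:178 78:176 79:179 80:184 81:182 82:187 83:190 84:185 85:185 86:183 87:181 88:180 89:180 90:185 91:185 92:183 93:181 94:177 95:179 96:181 97:179 98:183 99:180 100:161 101:141 102:140 103:141 104:140 105:138 106:102 107:74 108:77 109:75 110:76
1.5 52:91 53:92 54:96 55:89 56:95 57:95 58:95 59:108 60:197 61:223 62:219 63:220 64:221 65:222 66:221 67:210 68:143 69:181 70:177 71:181 72:177 73:183 74:182 75:180 76:179 77:183 78:159 79:184 80:180 81:183 82:186 83:189 84:193 85:184 86:187 87:183 88:180 89:179 90:179 91:179 92:178 93:182 94:186 95:184 96:185 97:182 98:185 99:176 100:153 101:141 102:143 103:142 104:144 105:137 106:101 107:76 108:73 109:77 110:76
12 52:127 53:131 54:128 55:128 56:128 57:130 58:127 59:125 60:201 61:218 62:219 63:219 64:219 65:214 66:219 67:213 68:146 69:136 70:136 71:122 72:149 73:171 74:174 75:175 76:175 77:175 78:177 79:178 80:177 81:177 82:175 83:176 84:174 85:178 86:174 87:173 88:178 89:175 90:174 91:176 92:173 93:176 94:177 95:178 96:156 97:95 98:97 99:96 100:95 101:92 102:94 103:93 104:97 105:161 106:184 107:180 108:181 109:177 110:174
```

Call:
{"op": "jog_arm", "data": {"increments": [{"dx":0.03,"dy":0,"dz":0,"turn":0,"jaw":0},{"dx":0.06,"dy":0,"dz":0,"turn":0,"jaw":0},{"dx":0.09,"dy":0,"dz":0,"turn":0,"jaw":0},{"dx":0.12,"dy":0,"dz":0,"turn":0,"jaw":0},{"dx":0.15,"dy":0,"dz":0,"turn":0,"jaw":0}]}}

```text
time_s: 13.33
position: [0.5582, 0.067, 0.0483]
tcp_rot: [0.681, 0.733, -0.002, 0.0]
force: [-3.0, -7.4, 4.2]
width: 0.0003
finger_force: 3.6
```

Call:
{"op": "jog_arm", "data": {"increments": [{"dx":0.02,"dy":0,"dz":0,"turn":0,"jaw":0},{"dx":0.04,"dy":0,"dz":0,"turn":0,"jaw":0},{"dx":0.06,"dy":0,"dz":0,"turn":0,"jaw":0},{"dx":0.08,"dy":0,"dz":0,"turn":0,"jaw":0},{"dx":0.1,"dy":0,"dz":0,"turn":0,"jaw":0}]}}

```text
time_s: 13.75
position: [0.5579, 0.071, 0.0483]
tcp_rot: [0.681, 0.733, -0.002, 0.0]
force: [-3.3, -8.6, 3.6]
width: 0.0006
finger_force: 3.6
```

```bash
python3 look.py
```

```text
13.75 [0.55787613 0.070967   0.0482677 ] [-27.6  -0.2] [-3.29969864 -8.5571192   3.60009559]
-12 52:224 53:225 54:223 55:227 56:224 57:225 58:224 59:225 60:207 61:222 62:224 63:224 64:227 65:225 66:228 67:225 68:179 69:177 70:225 71:224 72:225 73:226 74:228 75:199 76:162 77:172 78:184 79:191 80:192 81:191 82:189 83:197 84:197 85:199 86:196 87:199 88:196 89:197 90:194 91:187 92:152 93:105 94:166 95:182 96:184 97:185 98:195 99:192 100:191 101:189 102:187 103:185 104:188 105:179 106:180 107:175 108:178 109:182 110:177
0 52:92 53:96 54:96 55:92 56:94 57:97 58:94 59:110 60:203 61:220 62:219 63:221 64:222 65:224 66:225 67:216 68:147 69:174 70:175 71:180 72:176 73:179 74:178 75:181 76:181 77:178 78:137 79:178 80:186 81:185 82:188 83:184 84:191 85:183 86:183 87:179 88:179 89:180 90:182 91:185 92:183 93:179 94:182 95:179 96:180 97:182 98:184 99:184 100:156 101:83 102:76 103:79 104:71 105:80 106:139 107:179 108:147 109:79 110:99
1.5 52:91 53:89 54:94 55:91 56:92 57:93 58:92 59:102 60:199 61:223 62:220 63:221 64:224 65:220 66:223 67:211 68:142 69:178 70:178 71:179 72:182 73:180 74:183 75:181 76:181 77:182 78:164 79:186 80:185 81:187 82:182 83:185 84:187 85:190 86:186 87:184 88:179 89:183 90:181 91:179 92:182 93:180 94:185 95:187 96:182 97:180 98:183 99:175 100:141 101:76 102:79 103:78 104:75 105:80 106:99 107:155 108:85 109:80 110:93
12 52:130 53:127 54:127 55:129 56:128 57:129 58:130 59:128 60:205 61:218 62:216 63:216 64:214 65:219 66:220 67:210 68:146 69:136 70:138 71:122 72:149 73:175 74:170 75:173 76:176 77:175 78:172 79:177 80:179 81:176 82:180 83:177 84:178 85:177 86:179 87:176 88:180 89:178 90:178 91:178 92:173 93:177 94:176 95:174 96:162 97:177 98:183 99:184 100:181 101:182 102:173 103:173 104:170 105:176 106:172 107:173 108:178 109:172 110:179
```

Call:
{"op": "jog_arm", "data": {"increments": [{"dx":0.015,"dy":0,"dz":0,"turn":0,"jaw":0},{"dx":0.03,"dy":0,"dz":0,"turn":0,"jaw":0},{"dx":0.045,"dy":0,"dz":0,"turn":0,"jaw":0},{"dx":0.06,"dy":0,"dz":0,"turn":0,"jaw":0},{"dx":0.075,"dy":0,"dz":0,"turn":0,"jaw":0}]}}

```text
time_s: 14.22
position: [0.5576, 0.074, 0.0483]
tcp_rot: [0.68, 0.733, -0.002, 0.0]
force: [-4.1, -7.5, 4.2]
width: 0.0001
finger_force: 3.6
```

Call:
{"op": "jog_arm", "data": {"increments": [{"dx":0.01,"dy":0,"dz":0,"turn":0,"jaw":0},{"dx":0.02,"dy":0,"dz":0,"turn":0,"jaw":0},{"dx":0.03,"dy":0,"dz":0,"turn":0,"jaw":0},{"dx":0.03,"dy":0,"dz":0,"turn":0,"jaw":0}]}}

```text
time_s: 14.55
position: [0.5576, 0.0749, 0.0483]
tcp_rot: [0.68, 0.733, -0.002, 0.001]
force: [-4.0, -8.4, 3.5]
width: 0.0006
finger_force: 4.1
```

Call:
{"op": "jog_arm", "data": {"increments": [{"dx":0.01,"dy":0,"dz":0,"turn":0,"jaw":0},{"dx":0.02,"dy":0,"dz":0,"turn":0,"jaw":0},{"dx":0.02,"dy":0,"dz":0,"turn":0,"jaw":0}]}}

```text
time_s: 14.8
position: [0.5575, 0.0753, 0.0483]
tcp_rot: [0.68, 0.733, -0.002, 0.001]
force: [-4.1, -10.3, 4.4]
width: -0.0001
finger_force: 4.7
```

Call:
{"op": "jog_arm", "data": {"increments": [{"dx":0.01,"dy":0,"dz":0,"turn":0,"jaw":0},{"dx":0.01,"dy":0,"dz":0,"turn":0,"jaw":0},{"dx":0.01,"dy":0,"dz":0,"turn":0,"jaw":0}]}}

```text
time_s: 15.05
position: [0.5575, 0.0754, 0.0483]
tcp_rot: [0.68, 0.733, -0.002, 0.001]
force: [-3.4, -10.8, 4.1]
width: 0.0008
finger_force: 5.4
```

```bash
python3 look.py
```

```text
15.05 [0.55751561 0.07537213 0.0482775 ] [-23.2  -0.2] [ -3.38221985 -10.81962825   4.10912369]
-12 52:223 53:228 54:226 55:226 56:224 57:228 58:225 59:217 60:209 61:224 62:225 63:224 64:227 65:227 66:229 67:227 68:174 69:223 70:227 71:225 72:227 73:228 74:220 75:160 76:157 77:185 78:189 79:196 80:196 81:193 82:198 83:197 84:199 85:198 86:199 87:193 88:195 89:196 90:193 91:182 92:178 93:168 94:194 95:196 96:196 97:188 98:194 99:190 100:186 101:184 102:179 103:178 104:178 105:182 106:183 107:200 108:203 109:188
0 52:93 53:92 54:96 55:94 56:94 57:95 58:92 59:93 60:201 61:222 62:221 63:221 64:220 65:226 66:221 67:212 68:147 69:176 70:179 71:179 72:177 73:179 74:181 75:177 76:184 77:182 78:179 79:184 80:184 81:187 82:188 83:186 84:188 85:188 86:184 87:184 88:180 89:182 90:184 91:183 92:183 93:180 94:183 95:181 96:183 97:184 98:181 99:183 100:150 101:72 102:128 103:180 104:171 105:94 106:77 107:167 108:175 109:173
1.5 52:96 53:93 54:91 55:92 56:92 57:96 58:97 59:94 60:201 61:221 62:220 63:222 64:220 65:219 66:224 67:204 68:142 69:180 70:178 71:177 72:179 73:179 74:181 75:182 76:184 77:164 78:133 79:183 80:180 81:187 82:187 83:185 84:183 85:190 86:186 87:184 88:185 89:182 90:183 91:184 92:184 93:183 94:183 95:185 96:177 97:180 98:175 99:172 100:126 101:81 102:102 103:157 104:115 105:75 106:80 107:167 108:174 109:174
12 52:129 53:132 54:133 55:131 56:128 57:128 58:127 59:125 60:202 61:216 62:217 63:218 64:218 65:218 66:218 67:213 68:142 69:128 70:139 71:131 72:135 73:163 74:175 75:175 76:174 77:175 78:179 79:174 80:174 81:181 82:171 83:175 84:175 85:176 86:176 87:174 88:179 89:175 90:179 91:179 92:178 93:176 94:180 95:174 96:160 97:180 98:178 99:173 100:168 101:175 102:175 103:177 104:176 105:176 106:173 107:211 108:218 109:218
```

Call:
{"op": "jog_arm", "data": {"increments": [{"dx":0.01,"dy":0,"dz":0,"turn":0,"jaw":0},{"dx":0.01,"dy":0,"dz":0,"turn":0,"jaw":0},{"dx":0.02,"dy":0,"dz":0,"turn":0,"jaw":0},{"dx":0.02,"dy":0,"dz":0,"turn":0,"jaw":0},{"dx":0.02,"dy":0,"dz":0,"turn":0,"jaw":0}]}}

```text
time_s: 15.52
position: [0.5575, 0.0755, 0.0483]
tcp_rot: [0.68, 0.733, -0.003, 0.001]
force: [-3.9, -13.6, 3.7]
width: 0.0004
finger_force: 6.8
```

Call:
{"op": "jog_arm", "data": {"increments": [{"dx":0.005,"dy":0,"dz":0,"turn":0,"jaw":0},{"dx":0.005,"dy":0,"dz":0,"turn":0,"jaw":0},{"dx":0.005,"dy":0,"dz":0,"turn":0,"jaw":0}]}}

```text
time_s: 15.77
position: [0.5575, 0.0755, 0.0483]
tcp_rot: [0.68, 0.733, -0.003, 0.002]
force: [-3.0, -15.1, 4.2]
width: 0.0003
finger_force: 7.1
```

Call:
{"op": "jog_arm", "data": {"increments": [{"dx":-0.05,"dy":0,"dz":0,"turn":0,"jaw":0},{"dx":-0.12,"dy":0,"dz":0,"turn":0,"jaw":0},{"dx":-0.25,"dy":0,"dz":0,"turn":0,"jaw":0},{"dx":-0.45,"dy":0,"dz":0,"turn":0,"jaw":0},{"dx":-0.6,"dy":0,"dz":0,"turn":0,"jaw":0}]}}

```text
time_s: 16.18
position: [0.5598, 0.0545, 0.048]
tcp_rot: [0.681, 0.733, 0.0, 0.0]
force: [0.1, 0.0, -0.8]
width: -0.0
finger_force: 0.0
```

Call:
{"op": "jog_arm", "data": {"increments": [{"dx":0,"dy":0,"dz":0,"turn":0,"jaw":0},{"dx":0,"dy":0,"dz":-0.5,"turn":0,"jaw":0},{"dx":0,"dy":0,"dz":-1.2,"turn":0,"jaw":0},{"dx":0,"dy":0,"dz":-2,"turn":0,"jaw":0},{"dx":0,"dy":0,"dz":-2.5,"turn":0,"jaw":0}]}}

```text
time_s: 16.6
position: [0.5608, 0.055, 0.151]
tcp_rot: [0.681, 0.732, 0.001, 0.001]
force: [1.0, -0.2, 0.6]
width: 0.0001
finger_force: 0.0
```

Call:
{"op": "jog_arm", "data": {"increments": [{"dx":0,"dy":0,"dz":0,"turn":0,"jaw":0},{"dx":0,"dy":0,"dz":0,"turn":0,"jaw":0},{"dx":0,"dy":0,"dz":0,"turn":0,"jaw":0},{"dx":0,"dy":0,"dz":0,"turn":0,"jaw":0},{"dx":0,"dy":0,"dz":0,"turn":0,"jaw":0}]}}

```text
time_s: 17.02
position: [0.5585, 0.0552, 0.1461]
tcp_rot: [0.681, 0.733, -0.001, -0.001]
force: [-1.1, -0.5, -1.3]
width: 0.0005
finger_force: 0.0
```

```bash
cat > chk.py <<'E'
from h import *
s=ctrl.get_state();print(s['time_s'],pl(s['position']),s['position'],s['force'])
c=cam('wrist','end');g=c['image'].astype(int)
for y0 in (-12,0,1.5,12):
    us=[(x,proj(c,np.r_[C+X*x/1e3+Y*y0/1e3,.069])) for x in range(25,95)]
    print(y0,' '.join('%d:%d'%(x,g[int(round(v)),int(round(u))].mean()) for x,(u,v) in us if 0<=v<384))
us=[(x,proj(c,np.r_[C+X*x/1e3,.045])) for x in range(-30,50)]
print('z45',' '.join('%d:%d'%(x,g[int(round(v)),int(round(u))].mean()) for x,(u,v) in us if 0<=v<384))
for y1 in (44,58,64):
  us=[(y,proj(c,np.r_[C+X*y1/1e3+Y*y/1e3,.069])) for y in range(-24,26)]
  print('x',y1,' '.join('%d:%d'%(x,g[int(round(v)),int(round(u))].mean()) for x,(u,v) in us if 0<=v<384))
E
python3 chk.py
```

```text
17.0167 [-43.4   0.5] [0.55851751 0.05521794 0.14613988] [-1.07808824 -0.46247895 -1.2949285 ]
-12 25:134 26:136 27:138 28:131 29:137 30:135 31:144 32:161 33:149 34:158 35:214 36:217 37:217 38:218 39:214 40:214 41:216 42:208 43:216 44:220 45:222 46:223 47:221 48:213 49:180 50:158 51:146 52:147 53:168 54:173 55:179 56:175 57:183 58:181 59:180 60:183 61:184 62:180 63:183 64:181 65:180 66:177 67:176 68:163 69:161 70:170 71:173 72:178 73:175 74:178 75:174 76:177 77:167 78:168 79:166 80:168 81:167 82:172 83:174 84:187 85:207 86:196 87:192 88:170 89:165 90:168 91:169 92:167 93:165 94:164
0 25:89 26:89 27:89 28:90 29:89 30:90 31:86 32:85 33:110 34:160 35:214 36:211 37:214 38:216 39:210 40:212 41:213 42:183 43:96 44:106 45:131 46:168 47:170 48:172 49:167 50:170 51:170 52:172 53:170 54:169 55:160 56:171 57:174 58:174 59:175 60:179 61:179 62:176 63:171 64:170 65:171 66:168 67:173 68:170 69:173 70:171 71:170 72:168 73:168 74:171 75:173 76:166 77:109 78:92 79:132 80:161 81:150 82:109 83:85 84:131 85:167 86:163 87:163 88:159 89:160 90:161 91:161 92:162 93:164 94:163
1.5 25:94 26:89 27:86 28:89 29
[... 1835 characters left out ...]
21 -23:223 -22:209 -21:128 -20:99 -19:76 -18:70 -17:77 -16:81 -15:103 -14:161 -13:171 -12:181 -11:183 -10:177 -9:179 -8:182 -7:179 -6:180 -5:172 -4:166 -3:168 -2:177 -1:175 0:174 1:172 2:172 3:171 4:171 5:163 6:163 7:141 8:145 9:164 10:166 11:163 12:166 13:164 14:164 15:166 16:163 17:143 18:118 19:79 20:75 21:75 22:86 23:107 24:116 25:125
x 64 -24:173 -23:180 -22:175 -21:178 -20:179 -19:176 -18:178 -17:182 -16:169 -15:144 -14:165 -13:179 -12:181 -11:174 -10:181 -9:183 -8:181 -7:176 -6:171 -5:173 -4:170 -3:172 -2:172 -1:167 0:170 1:173 2:174 3:178 4:174 5:171 6:173 7:150 8:137 9:163 10:167 11:168 12:168 13:170 14:167 15:169 16:161 17:141 18:104 19:104 20:138 21:163 22:172 23:169 24:168 25:168
```

```bash
python3 -c "
from rig import ctrl
print(ctrl.sign_off())"
```

```text
the job is handed in; nothing more can be done
None
```

I stood the bigger cell on the footplate and pushed it home into the V with about 8 N, then backed the arm clear and handed the job in at about 17 s. The last wrist-camera check put the cell within about 1 mm of the V's centre, with the jaw pad against it; clamping itself was not measured after release.

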